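# Lock the sieve into its straining stand

### The job

Hang the small sieve in the head of the straining stand with its two lugs through the two entry gaps, then twist it clockwise (seen from above) on the sprung ring until both lugs drop into the locking notches, and let go. Feel for the notches and do not force anything: the metal parts should only ever be pressed together lightly, with no more than about 35 N in all, and nothing else on the worktop should be moved.

Things in the scene. Friction and masses are not known exactly. Their poses are not given: they have to be found in the camera images.
- sieve: Small round steel sieve with a bridge handle, about 0.2 kg, standing upright on the worktop. Origin: centre of its underside, z up. Cup 76 mm across and 50 mm high, its lowest 10 mm tapering to 66 mm. Two equal lugs stick out along its own +x and -x. Fully locked in the stand, its underside is 44.5 mm above the worktop.
- sieve_grip (a point): Centre of the sieve's black handle bar, on the sieve's axis, 89 mm above its underside; axes as the sieve's. The bar is 56 mm long (along x, in line with the lugs), 11 mm thick (along y) and 22 mm tall.
- sieve_lug (a point): Lower outer end of the sieve's +x lug: 49.5 mm from the axis, 32 mm above the underside. Each lug is 8 mm wide and 8 mm high.
- stand: Steel straining stand fixed to the worktop: round base plate 152 mm across, two legs (along its own +y and -y) and a round bayonet head 111 mm across, open in the middle, with an overhanging lip above a sprung ledge ring. Origin: centre of the base's underside, z up.
- stand_lip (a point): Centre of the head's top face, 102.5 mm above the worktop. The lip is 5 mm thick, with a bore of 80 mm. Stops under it end a lug's travel about 6 degrees anticlockwise and 90 degrees clockwise of the gaps. Against a stop or a notch side, a twisting moment of 1.5 N m presses the lugs with about 33 N in all.
- stand_gap (a point): Entry gap in the lip, along the stand's own +x, at the head's top face, 47.5 mm from the axis; an equal gap lies opposite, along -x. Each gap is about 14 mm wide. A lug lowered through it lands on the sprung ledge ring.
- stand_head (a point): On the head's axis at the top of the ledge ring (bore 81 mm), 85 mm above the worktop; lugs land on it. The ring is held up by 6 N and gives at most 6 mm, 0.7 N more per mm, then is rigid. Two opposite notches (15 mm wide, 8.5 mm deep) hidden by the lip lie 28 to 71 degrees clockwise of the gaps. A lug pressed down drops in and the reaction vanishes; turning 5 degrees farther jams.
- pepper_mill: Wooden pepper mill, 58 mm across, 170 mm tall, behind the stand near the wall, bystander; origin at its underside.
- tin_small: Dark lacquered tin with a pale lid, 62 mm across, 67 mm tall, bystander; origin at its underside.
- garlic_bulb: Garlic bulb, 56 mm, behind the stand near the wall, bystander; origin at its underside.
Things that resemble listed ones, but are neither listed nor needed, are in the scene too. Leave any orange look-alike of the sieve alone.

How it is judged:
By the outcome, as a careful person would: the job done as asked, in the order asked, and still so for the second after the job is handed in, with the robot touching nothing.
It also fails if it takes over 72 s, if anything falls off the work surface, if the arm or the gripper's body presses on something with over 40 N, if the wrist force passes 120 N, or if a joint passes its speed limit or range.

### The arm

A 6-joint arm with a two-finger parallel gripper is mounted at the origin on a cart in front of the work surface, level with it; the furniture and walls round the work are solid. World frame = base frame: x ahead of the robot, y to its left, z up, the work surface at z = 0. Lengths are in m, angles in rad, forces in N, time in s.
With the tool pointing down it reaches from about 0.35 to 0.85 m from the base axis. Payload 8.1 kg.
Tool frame: the origin (TCP) lies at the very end of the fingers, on their centre line; the grasp point (between the pads) lies 19 mm behind it; z points along the fingers, y is the direction in which the jaws open and shut (so a half turn about z gives the same grasp; the last joint's range is limited). The gripper opens to 93 mm and grips with 3 to 60 N. Pads are 15 mm wide; open, the fingers measure 128 mm over their backs; the gripper's body (75 mm by 188 mm) begins 65 mm behind the grasp point.
Start: joints at [-1.3, 0.13, 1.488, -0, 1.523, -0.085], TCP at [0.209, -0.562, 0.219] pointing down, gripper open.
Joint ranges: [-2.96, 2.96], [-0.89, 2.26], [0.02, 2.5], [-1.34, 4.48], [0, 2.73], [-2.66, 2.66]. Speed limits (rad/s): [2.39, 2.39, 2.79, 3.14, 3.14, 3.14].

### API

Orientations are given as a rotation vector (axis times angle).
In Python, from plant import * gives the robot as it stands.
- The arm moves only by the tool apply_moves, never from a script. Its argument "commands" is one flat list of numbers, 7 for each row, row after row: the shift along the world's x, y, z in cm, then the turn, a rotation vector about the world's x, y, z in rad, then the finger opening in cm, from 0 to 9.3. A call has 1 to 8 rows; each row shifts and turns the pose as measured when the row begins; what a row does not reach is not made up. A row lasts 1/8 s, in which the tool goes at most 62.5 mm and 10.7 degrees, less where a joint would pass 70% of its speed; a pose out of reach is approached as far as the arm can. A call with a gripper value outside its range is refused whole. The fingers move at their own pace and stop on an object; "squeeze" is the grip in N (left out, the last holds). Time passes only in rows, so rows that do not move let the fingers close. It gives the time, the measured TCP pose, the force and the opening at its end, in the units of the state.
- read_state(): the state, without advancing time (a new reading comes with each control period).
- read_camera(name): name is "side" or "top"; returns (picture, depth): 400x640x3 uint8, blue, green, red; 400x640 float32, m along the optical axis (not along the pixel's ray), 0 where there is no reading.
- camera_model(name): a dict with "intrinsics" (3x3 intrinsics, pixels), "R" (3x3) and "t" (3): a world point X has camera coordinates R X + t. Camera axes: x right, y down, z forward; pixel columns grow to the right and rows downward; lengths in m; the calibration is good to about 2 mm. A picture is of the moment at which its call begins. camera_model takes no time and is no camera call.
- close_job(): hands the job in, once; it reports no verdict.
Trained networks look in the newest picture that a camera, given by its name, has taken for a name from the list of things; names that differ only in an ending like _2 or _b are one class to them, and where a whole thing is asked for, a point or a joint stands for the part that bears it (a point fixed in the world has none). Each returns a list of dicts, best first, with "conf" (0 to 1); they miss things now and then, are a little off and sometimes report something else, mostly with a low value. They report only what shows in the picture. A call takes as long as a camera call. They do not tell look-alikes from the thing itself.
- find_in(query, camera): "point" ([x, y, z] in m, in the coordinates of the camera as it stood for that picture, good to about 4 mm: the middle of the surface that is visible of it).
- cut_out(query, camera): "mask" (400x640 bool, what is visible of it).
- spot_point(query, camera): "point" ([x, y, z] in m, in the coordinates of the camera as it stood for that picture, good to about 4 mm: a listed point, or the origin of a listed thing).
The state is a dict: "t": time; "q": joint angles; "dq": joint speeds; "joint_torque": joint torques, N m; "tool_pos": TCP position; "orientation": TCP orientation; "force": force on the tool from outside, world axes, zero at the start; "wrist_torque": the same for the moment, N m; "opening": finger opening in m.
Only numpy, scipy, OpenCV 4.12 (cv2) and the standard library are available. Lean on these libraries where they do the work, as an engineer would, in place of code of your own. Each camera call takes 0.05 s, during which the arm holds its last target. There are 200 camera calls.

## Working session

There is one attempt and no reset: what is moved stays moved. The work goes in short steps, Python scripts to look and compute and a tool call to move; the robot and the scene stay as the last step left them, time stands still between calls to the robot, and variables do not carry over. Pictures are saved under pics/ and viewed, about 8 in all and at most 12, crops included, and the job is handed in when it is done.

Besides the shell and the picture viewer there is one more tool, called in YAML: its name, and indented under it one key for each argument. apply_moves: Moves the arm, as the interface text tells. Its arguments: {"type":"object","properties":{"commands":{"type":"array"},"squeeze":{"type":"number"}},"required":["commands"]}

```bash
ls; mkdir -p pics
cat > h.py <<'E'
from plant import *
import numpy as np, cv2
def world(cam,p):
    m=camera_model(cam); return np.array(m["R"]).T@(np.array(p)-np.array(m["t"]))
def proj(cam,X):
    m=camera_model(cam); c=np.array(m["R"])@np.array(X)+np.array(m["t"]); u=np.array(m["intrinsics"])@c; return u[:2]/u[2]
def cloud(cam,d):
    m=camera_model(cam); K=np.array(m["intrinsics"]); v,u=np.indices(d.shape)
    P=np.stack([(u-K[0,2])/K[0,0]*d,(v-K[1,2])/K[1,1]*d,d],-1)-np.array(m["t"])
    return P@np.array(m["R"])
E
python3 - <<'E'
from h import *
for c in ("side","top"):
    im,d=read_camera(c); cv2.imwrite(f"pics/{c}1.png",im); np.save(f"{c}1.npy",d)
    m=camera_model(c); print(c, "campos",-np.array(m["R"]).T@np.array(m["t"]))
    for q in ("sieve","sieve_grip","sieve_lug","stand_lip","stand_gap","stand","tin_small"):
        for r in spot_point(q,c)[:3]:
            w=world(c,r["point"]); print(q,round(r["conf"],2),w.round(3),proj(c,w).round())
print(read_state())
E
```

```text
pics
side campos [0.44179636 0.59784537 1.05643789]
sieve 0.62 [ 0.638 -0.065  0.   ] [342. 149.]
sieve 0.62 [ 0.62   0.078 -0.003] [328. 199.]
sieve_grip 0.96 [0.624 0.083 0.088] [326. 182.]
sieve_grip 0.75 [ 0.643 -0.067  0.087] [343. 127.]
sieve_lug 0.9 [ 0.69  -0.052  0.033] [321. 139.]
sieve_lug 0.89 [0.627 0.03  0.028] [333. 176.]
stand_lip 0.57 [0.496 0.302 0.099] [345. 291.]
stand 0.87 [0.491 0.302 0.   ] [345. 306.]
tin_small 0.94 [0.748 0.063 0.001] [281. 175.]
top campos [0.46279305 0.12513168 0.96268973]
sieve 0.73 [ 0.626  0.088 -0.001] [341. 202.]
sieve 0.72 [ 0.638 -0.059 -0.   ] [398. 198.]
sieve_grip 0.7 [0.619 0.087 0.09 ] [343. 199.]
sieve_grip 0.62 [ 0.645 -0.066  0.094] [408. 188.]
sieve_lug 0.77 [ 0.692 -0.047  0.037] [395. 174.]
sieve_lug 0.71 [0.624 0.032 0.033] [364. 201.]
stand_lip 0.37 [ 0.643 -0.064  0.092] [407. 189.]
stand_gap 0.82 [0.539 0.288 0.1  ] [254. 232.]
stand 0.91 [ 0.495  0.304 -0.001] [255. 253.]
stand 0.54 [ 0.639 -0.06  -0.002] [398. 198.]
tin_small 0.62 [0.75  0.066 0.002] [349. 155.]
{'t': 0.8, 'q': array([-1.30041841e+00,  1.30356690e-01,  1.48820478e+00,  5.07974451e-06,
        1.52299034e+00, -8.54166025e-02]), 'dq': array([-0.00154154,  0.00028627, -0.00086153, -0.00041043,  0.00025919,
        0.00177576]), 'joint_torque': array([-3.37787867e-05, -5.59699023e+01, -4.92034149e+01,  7.69440341e-02,
        2.24637258e-02,  3.44091791e-05]), 'tool_pos': array([ 0.20901728, -0.56242688,  0.21865848]), 'orientation': array([3.09197245e+00, 5.55930044e-01, 1.38604260e-05]), 'force': array([0.03932688, 0.21482175, 0.69833861]), 'wrist_torque': array([ 0.02795173, -0.03141528,  0.02317829]), 'opening': 0.09315135335705518}
```

Run:
```python
import cv2
a=cv2.imread("pics/side1.png");b=cv2.imread("pics/top1.png")
cv2.imwrite("pics/s2.png",cv2.resize(a[90:350,220:500],None,fx=2.3,fy=2.3)[:600])
cv2.imwrite("pics/t2.png",cv2.resize(b[110:310,180:460],None,fx=2.8,fy=2.8))
```

```text
(no output)
```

View pics/s2.png

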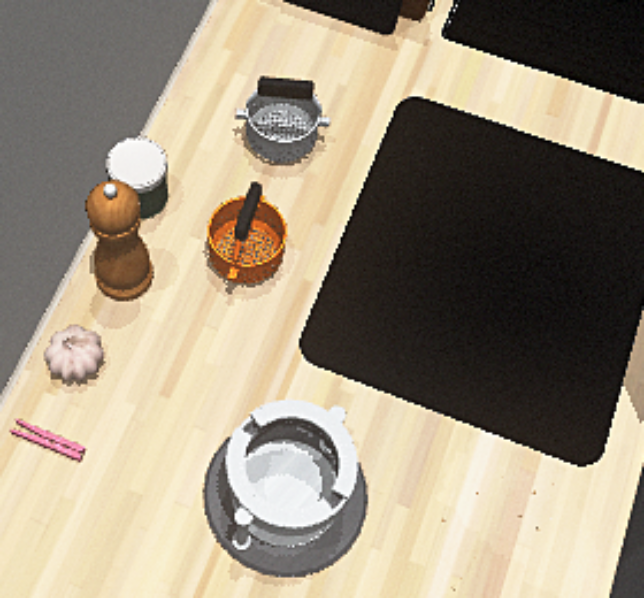

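View pics/t2.png

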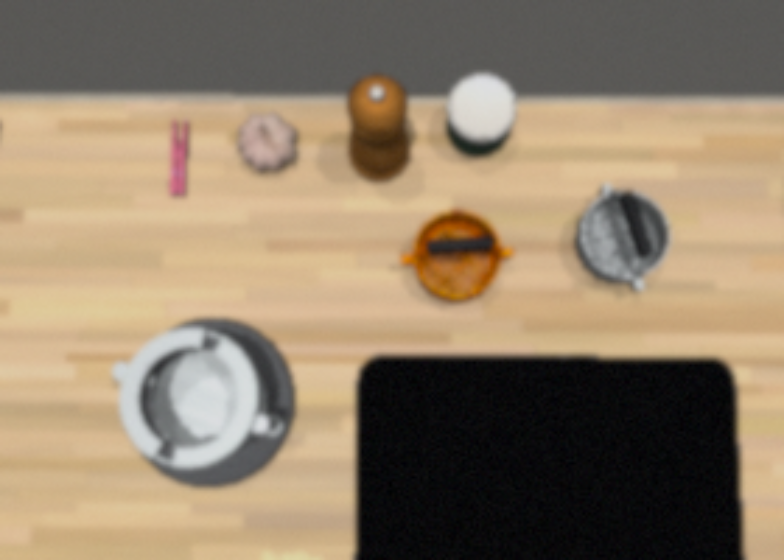

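The steel sieve is the upper one in the side view (crop 282,115), with its bar along its lugs. The orange one at (246,235) is the decoy. The stand's gaps show dark in the top crop at (210,342) and (165,450). Next I refine with depth.

Run:
```python
from h import *
from scipy.optimize import least_squares
def circ(P,r):
    f=lambda c:np.hypot(P[:,0]-c[0],P[:,1]-c[1])-(r if r else c[2])
    x0=[*P[:,:2].mean(0)]+([] if r else [.05])
    return least_squares(f,x0,loss='soft_l1',f_scale=.001).x
for c in ("side","top"):
    P=cloud(c,np.load(f"{c}1.npy")).reshape(-1,3)
    near=lambda x,y,r:P[np.hypot(P[:,0]-x,P[:,1]-y)<r]
    S=near(.640,-.063,.065)
    B=S[(S[:,2]>.09)&(S[:,2]<.112)]; t=B[B[:,2]>.096]
    u,s,v=np.linalg.svd(t[:,:2]-t[:,:2].mean(0),full_matrices=False)
    print(c,"bar",len(t),np.median(t,0).round(4),"z95",np.percentile(t[:,2],95).round(4),"yaw",np.degrees(np.arctan2(v[0,1],v[0,0])).round(1), "ext",np.ptp((t[:,:2]-t[:,:2].mean(0))@v[0]).round(4),np.ptp((t[:,:2]-t[:,:2].mean(0))@v[1]).round(4), "mid",(t[:,:2].mean(0)+ v[0]*(lambda a:(a.max()+a.min())/2)((t[:,:2]-t[:,:2].mean(0))@v[0])).round(4))
    R=S[(S[:,2]>.046)&(S[:,2]<.054)]; print(" rim",len(R),circ(R,.0375).round(4))
    L=S[(S[:,2]>.030)&(S[:,2]<.045)]; cc=circ(R,.0375); d=np.hypot(*(L[:,:2]-cc).T); L=L[(d>.041)&(d<.053)]
    a=np.degrees(np.arctan2(L[:,1]-cc[1],L[:,0]-cc[0])); print(" lug angles",np.sort(a).round())
    T=near(.493,.303,.08); T=T[(T[:,2]>.097)&(T[:,2]<.108)]
    print(" lip z",np.median(T[:,2]).round(4)); c0=circ(T,.0477)
    for _ in range(3):
        d=np.hypot(*(T[:,:2]-c0).T); a=np.arctan2(T[:,1]-c0[1],T[:,0]-c0[0])
        # outer edge: max radius per bin
        b=((a+np.pi)/(2*np.pi)*60).astype(int); o=[T[b==k][np.argmax(np.where(d[b==k]<.06,d[b==k],0))] for k in range(60) if (b==k).any()]
        i=[T[b==k][np.argmin(d[b==k])] for k in range(60) if (b==k).any() and d[b==k].min()<.043]
        co=circ(np.array(o),None); ci=circ(np.array(i),None); c0=co[:2]
    print(" outer",co.round(4),"inner",ci.round(4))
    m=(d>.0405)&(d<.051); h=np.histogram(np.degrees(a[m])%180,bins=36,range=(0,180))[0]; print(" gaps5deg mod180",h)
```

```text
side bar 111 [ 0.6401 -0.0627  0.0994] z95 0.1023 yaw -162.9 ext 0.0556 0.0147 mid [ 0.6393 -0.0626]
 rim 67 [ 0.6397 -0.0635]
 lug angles [-168. -167. -167. -167. -166. -165. -164. -164. -164. -164. -162. -160.
 -160. -159.   12.   12.   13.   14.   15.   17.   17.   19.   19.   19.
   21.   22.   22.   23.]
 lip z 0.1023
 outer [0.4945 0.3009 0.0554] inner [0.4945 0.301  0.0402]
 gaps5deg mod180 [20 22 22 18 22 19 21 26 18 23 21 22 24 23 21 20 21 22 25 21 22 24 20 21
 22 20 21 20 21 20 13  0  0 12 19 24]
top bar 111 [ 0.6411 -0.0619  0.0998] z95 0.1026 yaw -163.6 ext 0.0548 0.0119 mid [ 0.6415 -0.0622]
 rim 101 [ 0.6416 -0.0627]
 lug angles [-168. -168. -168. -167. -167. -164. -164. -164. -162. -160. -159. -159.
 -159.   11.   13.   15.   15.   15.   16.   18.   19.   20.   20.   22.
   22.]
 lip z 0.1027
 outer [0.496  0.3018 0.0552] inner [0.4961 0.3017 0.0404]
 gaps5deg mod180 [17 16 19 15 16 18 16 16 16 16 17 16 18 17 15 18 20 11 18 19 17 17 15 19
 16 16 17 15 16 18  7  0  0  8 17 16]
```

apply_moves:
  commands: [2.5, 2.9, 0, 0, 0, 0.18, 9.3, 2.5, 2.9, 0, 0, 0, 0.18, 9.3, 2.5, 2.9, 0, 0, 0, 0.18, 9.3, 2.5, 2.9, 0, 0, 0, 0.18, 9.3, 2.5, 2.9, 0, 0, 0, 0.18, 9.3, 2.5, 2.9, 0, 0, 0, 0.18, 9.3, 2.5, 2.9, 0, 0, 0, 0.18, 9.3, 2.5, 2.9, 0, 0, 0, 0.18, 9.3]

```text
t: 1.8
tool_pos: [0.3846, -0.3541, 0.2208]
orientation: [1.94, 2.464, -0.108]
force: [-50.0, -51.0, -5.7]
opening: 0.0238
```

Run:
```python
from h import *
print(read_state()); im,d=read_camera("side"); print(read_state()); im2,_=read_camera("top")
cv2.imwrite("pics/a.png",np.hstack([cv2.resize(im,(400,250)),cv2.resize(im2,(400,250))]))
```

```text
{'t': 1.8, 'q': array([-0.79326654, -0.08765616,  1.70700908, -0.06785728,  1.50999823,
       -1.02633947]), 'dq': array([ 0.50056618, -0.07487517,  0.07560031, -0.24652731, -0.07107182,
       -0.8698628 ]), 'joint_torque': array([ 37.57045627, -48.38178635, -51.35958552,  27.0256716 ,
         1.33209262,   0.2535859 ]), 'tool_pos': array([ 0.38455189, -0.35408289,  0.22083219]), 'orientation': array([ 1.94004873,  2.46388663, -0.10784436]), 'force': array([-50.04180691, -50.96314524,  -5.67776968]), 'wrist_torque': array([-9.0187909 ,  8.76023526, -1.57428723]), 'opening': 0.023754721659581715}
{'t': 1.85, 'q': array([-0.78706395, -0.08940962,  1.70834975, -0.06192278,  1.51820298,
       -1.0329434 ]), 'dq': array([-0.01494172, -0.01319322,  0.00307607,  0.14443283,  0.1784199 ,
        0.13408238]), 'joint_torque': array([ 13.41500223, -31.77005053, -55.12997746,  11.90459132,
       -18.86245072,   1.29848633]), 'tool_pos': array([ 0.38580264, -0.34760443,  0.22083289]), 'orientation': array([-1.92546249, -2.47633065,  0.09714322]), 'force': array([-56.63437741,  -4.52223426,  23.5383639 ]), 'wrist_torque': array([-1.49967445, 10.02645095, -0.7257625 ]), 'opening': 0.026242350910279322}
```

View pics/a.png

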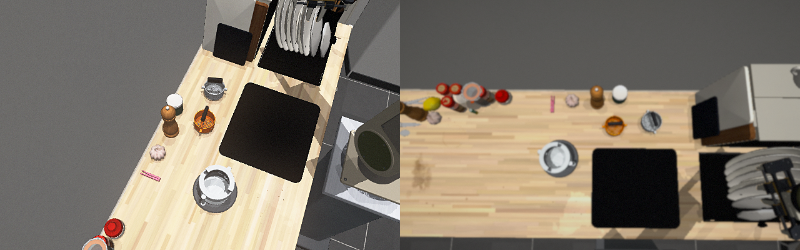

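Run:
```python
from h import *
s,ds=read_camera("side");t,dt=read_camera("top");print(read_state()["force"])
cv2.imwrite("pics/b.png",np.hstack([cv2.resize(s[0:160,380:580],(400,320)),cv2.resize(t[200:400,440:640],(400,320),)]))
P=cloud("side",ds); q=P[(ds>0)&(P[...,1]<-.15)&(P[...,1]>-.75)&(P[...,0]>.05)&(P[...,0]<.8)]
ys=np.arange(-.7,-.2,.05)
for x in np.arange(.1,.75,.05):
    print(x.round(2),[round(float(q[(abs(q[:,0]-x)<.025)&(abs(q[:,1]-y)<.025)][:,2].max(initial=-1)),2) for y in ys])
```

```text
[-60.80278363   4.00993365  26.87241125]
0.1 [-1.0, -1.0, -1.0, -1.0, -1.0, -1.0, -1.0, -1.0, -1.0, -1.0]
0.15 [-1.0, -1.0, -1.0, -1.0, -1.0, -1.0, -1.0, -0.08, -1.0, -1.0]
0.2 [-1.0, 0.0, 0.01, 0.01, 0.0, 0.01, 0.01, 0.01, 0.01, 0.01]
0.25 [-1.0, 0.01, 0.02, 0.21, 0.07, 0.07, 0.12, 0.08, 0.07, 0.02]
0.3 [-1.0, -1.0, 0.15, 0.17, 0.2, 0.16, 0.16, 0.35, 0.35, 0.07]
0.35 [-1.0, -1.0, -1.0, 0.11, 0.18, 0.2, 0.2, 0.35, 0.34, 0.07]
0.4 [-1.0, -1.0, -1.0, 0.16, 0.16, 0.2, 0.24, 0.28, 0.34, 0.08]
0.45 [-1.0, -1.0, -1.0, -1.0, 0.18, 0.21, 0.25, 0.31, 0.34, 0.07]
0.5 [-1.0, -1.0, -1.0, -1.0, 0.17, 0.21, 0.25, 0.24, 0.21, 0.07]
0.55 [-1.0, -1.0, 0.08, 0.12, 0.16, 0.19, 0.24, 0.28, 0.28, 0.16]
0.6 [-1.0, -1.0, 0.0, -1.0, -1.0, -1.0, -1.0, 0.27, 0.28, 0.17]
0.65 [-1.0, -1.0, -1.0, -1.0, -1.0, -1.0, -1.0, -1.0, 0.27, 0.17]
0.7 [-1.0, -1.0, -1.0, -1.0, -1.0, -1.0, -1.0, -1.0, 0.26, 0.17]
```

View pics/b.png

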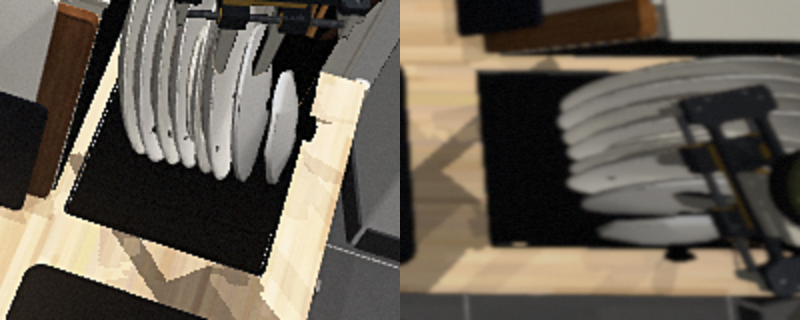

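The picture shows a rack of upright plates on the right. My transit at 0.22 m ran the fingers into it. I'll relieve the contact and go straight up.

apply_moves:
  commands: [-0.3, 0, 0.3, 0, 0, 0, 2.6, 0, 0, 1, 0, 0, 0, 2.6, 0, 0, 1, 0, 0, 0, 2.6]

```text
t: 2.38
tool_pos: [0.3738, -0.3445, 0.243]
orientation: [-1.933, -2.445, 0.094]
force: [-0.2, 0.5, 0.1]
opening: 0.0663
```

apply_moves:
  commands: [0, 0, 3, 0, 0, 0, 9.3, 0, 0, 4, 0, 0, 0, 9.3, 0, 0, 4, 0, 0, 0, 9.3, 0, 2, 2, 0, 0, 0, 9.3]

```text
t: 2.88
tool_pos: [0.3752, -0.3237, 0.3776]
orientation: [-1.933, -2.448, 0.092]
force: [0.1, -1.0, 0.3]
opening: 0.0927
```

```bash
cat > st.py <<'E'
from h import *
from scipy.spatial.transform import Rotation as Ro
def show():
    s=read_state(); R=Ro.from_rotvec(s["orientation"]).as_matrix()
    yaw=np.degrees(np.arctan2(R[1,0],R[0,0]))
    print("pos",s["tool_pos"].round(4),"yaw",yaw.round(2),"q6",s["q"][5].round(2),"F",s["force"].round(1),"M",s["wrist_torque"].round(2),"open",round(s["opening"],4),"t",s["t"])
    # rotation to make z down (world), keeping yaw
    print(" level rotvec",np.cross(R[:,2],[0,0,-1]).round(4)); return s
if __name__=="__main__": show()
E
python3 st.py
python3 - <<'E'
from h import *
s,d=read_camera("side");t,dt=read_camera("top")
cv2.imwrite("pics/c.png",np.hstack([cv2.resize(s[0:160,380:580],(400,320)),cv2.resize(t[200:400,440:640],(400,320),)]))
P=cloud("side",np.load("side1.npy"));Q=cloud("side",d)
E
```

```text
pos [ 0.3752 -0.3237  0.3776] yaw 103.46 q6 -1.02 F [ 0.1 -1.   0.3] M [-0.   -0.15 -0.04] open 0.0927 t 2.875
 level rotvec [ 0.0332 -0.0529  0.    ]
```

View pics/c.png

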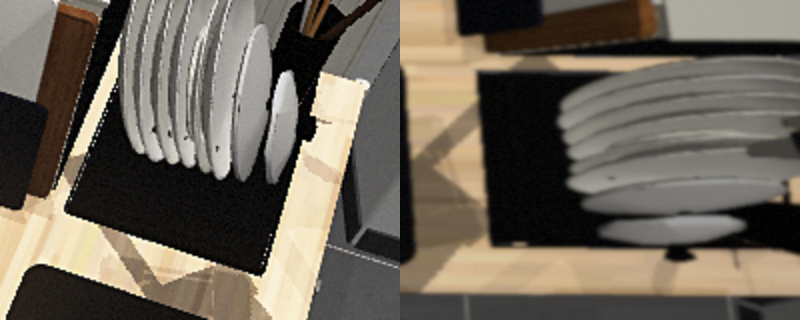

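The plates look as before. Going on at height.

apply_moves:
  commands: [1, 4, 0, 0.033, -0.053, 0, 9.3, 2, 5, 0, 0, 0, 0.18, 9.3, 3, 5, 0, 0, 0, 0.18, 9.3, 4, 4, 0, 0, 0, 0.18, 9.3, 4, 3, 0, 0, 0, 0.18, 9.3, 4, 2, 0, 0, 0, 0.18, 9.3, 4, 1, -3, 0, 0, 0.18, 9.3, 2, 1, -3, 0, 0, 0.18, 9.3]

```text
t: 3.98
tool_pos: [0.6246, -0.0658, 0.3116]
orientation: [0.054, 3.135, 0.006]
force: [-0.5, 0.2, -0.8]
opening: 0.0926
```

```bash
python3 st.py
```

```text
pos [ 0.6246 -0.0658  0.3116] yaw 178.03 q6 -1.73 F [-0.5  0.2 -0.8] M [ 0.11 -0.12 -0.05] open 0.0926 t 3.975
 level rotvec [-0.004   0.0063  0.    ]
```

apply_moves:
  commands: [1, 0.2, 0, -0.004, 0.006, 0.16, 9.3, 0.6, 0.1, -3, 0, 0, 0.16, 9.3, 0, 0, -4, 0, 0, 0, 9.3, 0, 0, -5, 0, 0, 0, 9.3, 0, 0, -5, 0, 0, 0, 9.3, 0, 0, 0, 0, 0, 0, 9.3]

```text
t: 4.72
tool_pos: [0.6394, -0.061, 0.1227]
orientation: [0.475, -3.093, -0.006]
force: [-0.8, 0.4, 0.4]
opening: 0.0928
```

```bash
python3 st.py
```

```text
pos [ 0.6394 -0.061   0.1227] yaw -162.52 q6 -2.05 F [-0.8  0.4  0.4] M [ 0.09 -0.1   0.01] open 0.0928 t 4.725
 level rotvec [-0.0021 -0.0129 -0.    ]
```

apply_moves:
  commands: [0.1, -0.2, -2.2, -0.002, -0.013, -0.012, 9.3, 0, 0, -2, 0, 0, 0, 9.3, 0, 0, -1, 0, 0, 0, 9.3, 0, 0, 0, 0, 0, 0, 9.3]

```text
t: 5.22
tool_pos: [0.6443, -0.0637, 0.075]
orientation: [-0.459, 3.101, -0.003]
force: [0.5, 0.3, -0.3]
opening: 0.0929
```

```bash
python3 st.py
```

```text
pos [ 0.6443 -0.0637  0.075 ] yaw -163.17 q6 -2.04 F [ 0.5  0.3 -0.3] M [ 0.08 -0.13  0.02] open 0.0929 t 5.225
 level rotvec [0.001  0.0075 0.    ]
```

apply_moves:
  commands: [-0.35, 0.1, -0.5, 0.001, 0.0065, 0, 9.3, 0, 0, 0, 0, 0, 0, 9.3, 0, 0, 0, 0, 0, 0, 9.3]

```text
t: 5.6
tool_pos: [0.6423, -0.0628, 0.0725]
orientation: [-0.46, 3.103, -0.002]
force: [-0.6, -0.8, -0.6]
opening: 0.0929
```

```bash
python3 st.py
```

```text
pos [ 0.6423 -0.0628  0.0725] yaw -163.15 q6 -2.04 F [-0.6 -0.8 -0.6] M [ 0.1  -0.11  0.01] open 0.0929 t 5.6
 level rotvec [0.0006 0.0044 0.    ]
```

apply_moves:
  commands: [-0.3, 0, -0.4, 0.001, 0.006, 0, 9.3, 0, 0, 0, 0, 0, 0, 9.3]

```text
t: 5.85
tool_pos: [0.6394, -0.0629, 0.0687]
orientation: [0.46, -3.106, -0.001]
force: [-0.6, -0.2, 0.3]
opening: 0.093
```

```bash
python3 st.py
```

```text
pos [ 0.6394 -0.0629  0.0687] yaw -163.14 q6 -2.04 F [-0.6 -0.2  0.3] M [ 0.1  -0.14 -0.01] open 0.093 t 5.85
 level rotvec [-0.0003 -0.0014 -0.    ]
```

apply_moves:
  commands: [0.1, 0, 0, 0, 0.001, 0, 1, 0, 0, 0, 0, 0, 0, 0.8, 0, 0, 0, 0, 0, 0, 0.8, 0, 0, 0, 0, 0, 0, 0.8, 0, 0, 0, 0, 0, 0, 0.8, 0, 0, 0, 0, 0, 0, 0.8]
  squeeze: 35

```text
t: 6.6
tool_pos: [0.6405, -0.0629, 0.0688]
orientation: [0.46, -3.105, -0.001]
force: [-0.1, -0.8, -0.3]
opening: 0.0371
```

```bash
python3 st.py
```

```text
pos [ 0.6405 -0.0629  0.0688] yaw -163.15 q6 -2.04 F [-0.1 -0.8 -0.3] M [ 0.05 -0.14 -0.02] open 0.0371 t 6.6
 level rotvec [-0.0003 -0.0024 -0.    ]
```

apply_moves:
  commands: [0, 0, 0, 0, 0, 0, 0.8, 0, 0, 0, 0, 0, 0, 0.8, 0, 0, 0, 0, 0, 0, 0.8, 0, 0, 0, 0, 0, 0, 0.8, 0, 0, 0, 0, 0, 0, 0.8]

```text
t: 7.22
tool_pos: [0.6405, -0.0629, 0.0688]
orientation: [0.46, -3.105, -0.001]
force: [0.6, 0.6, 0.6]
opening: 0.0107
```

```bash
python3 st.py
```

```text
pos [ 0.6405 -0.0629  0.0688] yaw -163.15 q6 -2.04 F [0.6 0.6 0.6] M [ 0.15 -0.13  0.01] open 0.0107 t 7.225
 level rotvec [-0.0003 -0.0024 -0.    ]
```

apply_moves:
  commands: [0, 0, 1, 0, 0, 0, 0.8, 0, 0, 3, 0, 0, 0, 0.8, 0, 0, 5, 0, 0, 0, 0.8, 0, 0, 5, 0, 0, 0, 0.8, 0, 0, 4, 0, 0, 0, 0.8, 0, 0, 0, 0, 0, 0, 0.8]

```text
t: 7.98
tool_pos: [0.6373, -0.0624, 0.2545]
orientation: [0.459, -3.102, -0.003]
force: [-0.3, 0.5, -1.3]
opening: 0.0107
```

```bash
python3 st.py
```

```text
pos [ 0.6373 -0.0624  0.2545] yaw -163.15 q6 -2.04 F [-0.3  0.5 -1.3] M [ 0.07 -0.18  0.02] open 0.0107 t 7.975
 level rotvec [-0.001  -0.0061 -0.    ]
```

apply_moves:
  commands: [-1, 3, 0, 0, 0, -0.08, 0.8, -2, 5, 0, 0, 0, -0.08, 0.8, -2, 5, 0, 0, 0, -0.08, 0.8, -2, 5, 0, 0, 0, -0.08, 0.8, -2, 5, 0, 0, 0, -0.08, 0.8, -2, 5, 0, 0, 0, -0.08, 0.8, -2, 5, 0, 0, 0, -0.08, 0.8, 0, 0, 0, 0, 0, 0, 0.8]

```text
t: 8.98
tool_pos: [0.4955, 0.2746, 0.239]
orientation: [-0.447, -3.086, -0.001]
force: [-0.6, -0.7, -1.6]
opening: 0.0106
```

```bash
python3 st.py
```

```text
pos [0.4955 0.2746 0.239 ] yaw 163.52 q6 -0.88 F [-0.6 -0.7 -1.6] M [ 0.02 -0.18  0.01] open 0.0106 t 8.975
 level rotvec [-0.0043 -0.023  -0.    ]
```

apply_moves:
  commands: [0, 1.5, 0, -0.004, -0.023, -0.05, 0.8, 0, 1.2, 0, 0, 0, -0.01, 0.8, 0, 0, 0, 0, 0, 0, 0.8]

```text
t: 9.35
tool_pos: [0.4943, 0.3004, 0.2346]
orientation: [-0.54, -3.09, 0.006]
force: [-0.6, 0.3, -2.8]
opening: 0.0108
```

```bash
python3 st.py
```

```text
pos [0.4943 0.3004 0.2346] yaw 160.16 q6 -0.77 F [-0.6  0.3 -2.8] M [-0.03 -0.14 -0.07] open 0.0108 t 9.35
 level rotvec [ 0.003 -0.005  0.   ]
```

apply_moves:
  commands: [0.1, 0.1, 0, 0.003, -0.005, 0, 0.8, 0, 0, 0, 0, 0, 0, 0.8, 0, 0, 0, 0, 0, 0, 0.8]

```text
t: 9.72
tool_pos: [0.4961, 0.2995, 0.2339]
orientation: [-0.542, -3.094, 0.002]
force: [0.2, 1.2, -2.7]
opening: 0.0107
```

```bash
cat > ms.py <<'E'
from st import *
from scipy.optimize import least_squares
def circ(P,r):
    f=lambda c:np.hypot(P[:,0]-c[0],P[:,1]-c[1])-r
    return least_squares(f,P[:,:2].mean(0),loss='soft_l1',f_scale=.001).x
def meas():
    s=show(); x,y,z=s["tool_pos"]; zb=z-.0688
    SC={"side":(.4945,.3009),"top":(.496,.3018)}
    ims={}
    for c in ("side","top"):
        im,d=read_camera(c); ims[c]=im; P=cloud(c,d).reshape(-1,3); S=P[np.hypot(P[:,0]-x,P[:,1]-y)<.06]; h=S[:,2]-zb
        W=S[(h>.012)&(h<.054)]; dd=np.hypot(*(W[:,:2]-[x,y]).T); W=W[(dd>.034)&(dd<.041)]; cc=circ(W,.038)
        W2=S[(h>.047)&(h<.054)]; c2=circ(W2,.0375) if len(W2)>5 else None
        L=S[(h>.03)&(h<.043)]; d=L[:,:2]-cc; r=np.hypot(*d.T); a=np.degrees(np.arctan2(d[:,1],d[:,0]))[(r>.042)&(r<.053)]
        l1=a[abs(a+20)<40]; l2=a[abs((a-160+180)%360-180)<40]
        print(c,len(W),"centre",cc.round(4),"rim",c2 if c2 is None else c2.round(4),len(W2),"rel stand mm",((cc-SC[c])*1000).round(1),"lug yaw",len(l1),np.mean(l1) if len(l1) else 0,len(l2),np.mean(l2%360) if len(l2) else 0)
    return ims
if __name__=="__main__":
    ims=meas(); cv2.imwrite("pics/d.png",np.hstack([cv2.resize(ims["side"][200:350,270:420],(400,400),interpolation=cv2.INTER_CUBIC),cv2.resize(ims["top"][170:320,180:330],(400,400),interpolation=cv2.INTER_CUBIC)]))
E
python3 ms.py
```

```text
pos [0.4961 0.2995 0.2339] yaw 160.12 q6 -0.77 F [ 0.2  1.2 -2.7] M [ 0.01 -0.19 -0.  ] open 0.0107 t 9.725
 level rotvec [ 0.0009 -0.0008  0.    ]
side 312 centre [0.4959 0.2988] rim [0.4955 0.2991] 102 rel stand mm [ 1.4 -2.1] lug yaw 16 -17.968177124637986 25 159.24377938856875
top 36 centre [0.4976 0.3001] rim [0.4974 0.2998] 24 rel stand mm [ 1.6 -1.7] lug yaw 16 -21.897602498575544 0 0
```

View pics/d.png

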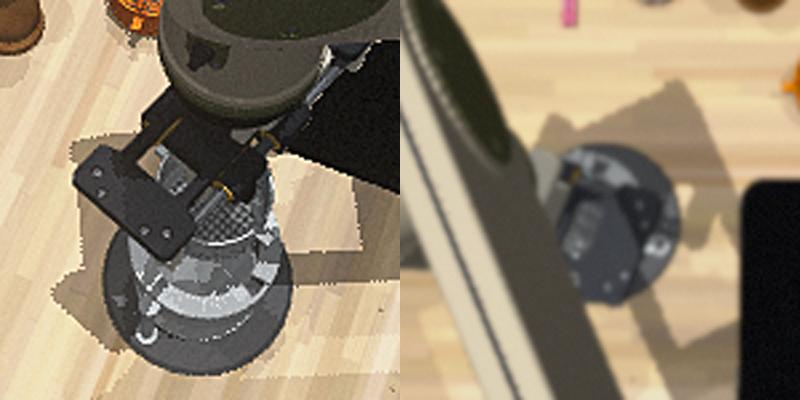

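The sieve hangs level in the fingers, at (215,220) in the left view, 1.5 to 2 mm off the stand axis. I'll correct that and lower.

apply_moves:
  commands: [-0.14, 0.19, -1, 0.001, -0.001, 0, 0.8, 0, 0, -2, 0, 0, 0, 0.8, 0, 0, -2, 0, 0, 0, 0.8, 0, 0, 0, 0, 0, 0, 0.8]

```text
t: 10.32
tool_pos: [0.4934, 0.3011, 0.179]
orientation: [-0.542, -3.093, 0.002]
force: [0.2, -0.1, -2.1]
opening: 0.0109
```

```bash
python3 st.py
```

```text
pos [0.4934 0.3011 0.179 ] yaw 160.14 q6 -0.76 F [ 0.2 -0.1 -2.1] M [ 0.01 -0.12 -0.02] open 0.0109 t 10.325
 level rotvec [ 0.0007 -0.0017  0.    ]
```

Small correction in x, then into the bore in small steps.

apply_moves:
  commands: [0.15, 0, 0, 0, -0.002, 0, 0.8, 0, 0.03, -0.6, 0, 0, 0, 0.8, 0, 0, -0.6, 0, 0, 0, 0.8, 0, 0, 0, 0, 0, 0, 0.8]

```text
t: 10.82
tool_pos: [0.4955, 0.3018, 0.1671]
orientation: [0.541, 3.093, 0.0]
force: [1.0, -0.2, -3.5]
opening: 0.0102
```

```bash
python3 ms.py
```

```text
pos [0.4955 0.3018 0.1671] yaw 160.14 q6 -0.76 F [ 1.  -0.2 -3.5] M [ 0.01 -0.17  0.03] open 0.0102 t 10.825
 level rotvec [0.     0.0019 0.    ]
side 254 centre [0.4954 0.3011] rim [0.4951 0.3014] 89 rel stand mm [0.9 0.2] lug yaw 7 -15.863378832240178 21 159.09508237468236
top 47 centre [0.4973 0.3024] rim [0.4974 0.3018] 28 rel stand mm [1.3 0.6] lug yaw 15 -20.43842799942233 0 0
```

apply_moves:
  commands: [-0.1, -0.04, -0.4, 0, 0.001, 0, 0.8, 0, 0, -0.6, 0, 0, 0, 0.8, 0, 0, -0.6, 0, 0, 0, 0.8, 0, 0, 0, 0, 0, 0, 0.8]

```text
t: 11.42
tool_pos: [0.4948, 0.3016, 0.1509]
orientation: [0.541, 3.093, 0.001]
force: [-0.1, 0.1, -2.6]
opening: 0.0105
```

```bash
python3 st.py
```

```text
pos [0.4948 0.3016 0.1509] yaw 160.14 q6 -0.77 F [-0.1  0.1 -2.6] M [ 0.04 -0.12  0.04] open 0.0105 t 11.425
 level rotvec [-0.0006  0.0019  0.    ]
```

apply_moves:
  commands: [0, 0, -0.5, 0, 0.001, 0, 0.8, 0, 0, -0.5, 0, 0, 0, 0.8, 0, 0, 0, 0, 0, 0, 0.8]

```text
t: 11.8
tool_pos: [0.4948, 0.3015, 0.1401]
orientation: [0.542, 3.094, 0.001]
force: [-0.3, -1.0, -2.3]
opening: 0.0107
```

```bash
python3 ms.py
```

```text
pos [0.4948 0.3015 0.1401] yaw 160.14 q6 -0.77 F [-0.3 -1.  -2.3] M [ 0.03 -0.13  0.01] open 0.0107 t 11.8
 level rotvec [-0.0005  0.0008  0.    ]
side 236 centre [0.4947 0.3013] rim [0.4945 0.3012] 88 rel stand mm [0.2 0.4] lug yaw 40 -1.9262976053730885 134 159.81645847260071
top 53 centre [0.4963 0.302 ] rim [0.4966 0.3015] 27 rel stand mm [0.3 0.2] lug yaw 110 -21.69893496021013 0 0
```

Centred to 0.4 mm. Lowering the lugs through the gaps.

apply_moves:
  commands: [0, 0, -0.4, 0, 0.001, 0, 0.8, 0, 0, -0.4, 0, 0, 0, 0.8, 0, 0, -0.4, 0, 0, 0, 0.8, 0, 0, 0, 0, 0, 0, 0.8]

```text
t: 12.4
tool_pos: [0.4952, 0.3017, 0.1281]
orientation: [0.542, 3.094, 0.002]
force: [0.2, -0.7, -1.5]
opening: 0.0108
```

```bash
python3 st.py
```

```text
pos [0.4952 0.3017 0.1281] yaw 160.14 q6 -0.77 F [ 0.2 -0.7 -1.5] M [ 0.01 -0.14  0.03] open 0.0108 t 12.4
 level rotvec [-0.0009  0.0008  0.    ]
```

apply_moves:
  commands: [0, 0, -0.3, -0.001, 0.001, 0, 0.8, 0, 0, -0.3, 0, 0, 0, 0.8, 0, 0, -0.1, 0, 0, 0, 0.8, 0, 0, 0, 0, 0, 0, 0.8]

```text
t: 12.9
tool_pos: [0.4958, 0.302, 0.1218]
orientation: [0.542, 3.094, 0.001]
force: [-0.6, -0.3, -0.4]
opening: 0.0107
```

```bash
python3 st.py
```

```text
pos [0.4958 0.302  0.1218] yaw 160.14 q6 -0.77 F [-0.6 -0.3 -0.4] M [-0.01  0.06  0.04] open 0.0107 t 12.9
 level rotvec [-0.0005  0.0009  0.    ]
```

apply_moves:
  commands: [-0.1, -0.05, -0.2, 0, 0.001, 0, 0.8, 0, 0, -0.1, 0, 0, 0, 0.8, 0, 0, 0, 0, 0, 0, 0.8]

```text
t: 13.28
tool_pos: [0.4959, 0.302, 0.1206]
orientation: [0.541, 3.092, 0.004]
force: [-2.0, -1.4, 5.1]
opening: 0.0111
```

```bash
python3 st.py
```

```text
pos [0.4959 0.302  0.1206] yaw 160.14 q6 -0.77 F [-2.  -1.4  5.1] M [-0.17  0.37 -0.04] open 0.0111 t 13.275
 level rotvec [-0.002   0.0028  0.    ]
```

apply_moves:
  commands: [-0.1, -0.05, -0.1, -0.002, 0.003, -0.04, 0.8, 0, 0, -0.05, 0, 0, -0.05, 0.8, 0, 0, -0.05, 0, 0, -0.05, 0.8, 0, 0, -0.05, 0, 0, -0.05, 0.8]

```text
t: 13.78
tool_pos: [0.4961, 0.3024, 0.1199]
orientation: [0.839, 3.025, 0.003]
force: [-1.0, -1.5, 5.5]
opening: 0.0111
```

```bash
python3 st.py
```

```text
pos [0.4961 0.3024 0.1199] yaw 148.99 q6 -0.57 F [-1.  -1.5  5.5] M [-0.08  0.29  0.24] open 0.0111 t 13.775
 level rotvec [-0.0014  0.0032  0.    ]
```

apply_moves:
  commands: [-0.1, -0.08, -0.1, -0.001, 0.003, -0.05, 0.8, -0.05, -0.05, -0.05, 0, 0, -0.05, 0.8, 0, 0, -0.05, 0, 0, -0.05, 0.8, 0, 0, -0.05, 0, 0, -0.05, 0.8]

```text
t: 14.28
tool_pos: [0.4962, 0.3025, 0.1197]
orientation: [1.145, 2.922, 0.007]
force: [-3.2, -0.5, 5.7]
opening: 0.0107
```

```bash
python3 st.py
```

```text
pos [0.4962 0.3025 0.1197] yaw 137.21 q6 -0.37 F [-3.2 -0.5  5.7] M [-0.04  0.52  0.36] open 0.0107 t 14.275
 level rotvec [-0.0027  0.0047  0.    ]
```

apply_moves:
  commands: [-0.2, -0.15, -0.15, -0.003, 0.005, -0.04, 0.8, -0.1, -0.05, -0.1, 0, 0, -0.04, 0.8]

```text
t: 14.52
tool_pos: [0.4951, 0.3019, 0.1191]
orientation: [1.264, 2.873, 0.007]
force: [1.1, 1.7, 5.4]
opening: 0.0108
```

```bash
python3 st.py
```

```text
pos [0.4951 0.3019 0.1191] yaw 132.49 q6 -0.28 F [1.1 1.7 5.4] M [ 0.29 -0.4   0.19] open 0.0108 t 14.525
 level rotvec [-0.0025  0.0046  0.    ]
```

apply_moves:
  commands: [0, 0, -0.15, -0.002, 0.003, -0.035, 0.8, 0, 0, -0.15, 0, 0, -0.035, 0.8]

```text
t: 14.78
tool_pos: [0.4955, 0.303, 0.1182]
orientation: [1.366, 2.827, 0.005]
force: [-6.8, -2.8, 9.6]
opening: 0.0109
```

```bash
python3 st.py
```

```text
pos [0.4955 0.303  0.1182] yaw 128.42 q6 -0.21 F [-6.8 -2.8  9.6] M [-0.53  0.78  0.4 ] open 0.0109 t 14.775
 level rotvec [-0.002   0.0034  0.    ]
```

apply_moves:
  commands: [-0.1, -0.2, -0.05, -0.002, 0.003, -0.03, 0.8, 0, 0, -0.1, 0, 0, -0.03, 0.8]

```text
t: 15.02
tool_pos: [0.4943, 0.301, 0.1159]
orientation: [1.454, 2.785, -0.0]
force: [1.6, 0.6, 0.6]
opening: 0.0105
```

```bash
python3 st.py
```

```text
pos [0.4943 0.301  0.1159] yaw 124.85 q6 -0.15 F [1.6 0.6 0.6] M [ 0.05 -0.45  0.19] open 0.0105 t 15.025
 level rotvec [0.0003 0.0001 0.    ]
```

Reaction gone and z dropping: the lugs are entering the notches. Down only, no turn.

apply_moves:
  commands: [0, 0, -0.15, 0, 0, 0, 0.8, 0, 0, -0.15, 0, 0, 0, 0.8, 0, 0, 0, 0, 0, 0, 0.8]

```text
t: 15.4
tool_pos: [0.4946, 0.301, 0.1129]
orientation: [1.454, 2.785, 0.0]
force: [-1.0, -2.0, 4.4]
opening: 0.0109
```

```bash
python3 st.py
```

```text
pos [0.4946 0.301  0.1129] yaw 124.87 q6 -0.15 F [-1.  -2.   4.4] M [-0.08  0.2   0.21] open 0.0109 t 15.4
 level rotvec [0.0002 0.0005 0.    ]
```

apply_moves:
  commands: [0, 0, 0.05, 0, 0, 0, 1.5, 0, 0, 0, 0, 0, 0, 2.5, 0, 0, 0, 0, 0, 0, 4, 0, 0, 0, 0, 0, 0, 4, 0, 0, 0, 0, 0, 0, 4]

```text
t: 16.02
tool_pos: [0.4938, 0.3007, 0.1123]
orientation: [-1.454, -2.784, 0.002]
force: [-0.3, -0.1, 0.2]
opening: 0.04
```

```bash
python3 st.py
```

```text
pos [0.4938 0.3007 0.1123] yaw 124.86 q6 -0.15 F [-0.3 -0.1  0.2] M [ 0.07 -0.09 -0.02] open 0.04 t 16.025
 level rotvec [ 0.0009 -0.0014  0.    ]
```

Released cleanly. Rise straight up and step aside to see.

apply_moves:
  commands: [0, 0, 1, 0, 0, 0, 4, 0, 0, 2, 0, 0, 0, 4, 0, 0, 4, 0, 0, 0, 4, 0, 0, 5, 0, 0, 0, 4, 0, 0, 4, 0, 0, 0, 4, 0, -5, 1, 0, 0, 0, 4, 0, -5, 0, 0, 0, 0, 4, 0, -5, 0, 0, 0, 0, 4]

```text
t: 17.02
tool_pos: [0.4934, 0.1498, 0.3005]
orientation: [1.442, 2.783, 0.011]
force: [-0.0, -0.1, 1.1]
opening: 0.0399
```

apply_moves:
  commands: [0, -5, 0, 0, 0, 0, 4, -1, -5, 0, 0, 0, 0, 4, -1, -4, 0, 0, 0, 0, 4, 0, 0, 0, 0, 0, 0, 4]

```text
t: 17.52
tool_pos: [0.4729, 0.0027, 0.3091]
orientation: [1.443, 2.771, 0.017]
force: [-0.9, 0.4, 0.7]
opening: 0.0403
```

Run:
```python
from st import *
show(); ims={}
for c in ("side","top"):
    im,d=read_camera(c); ims[c]=im; P=cloud(c,d).reshape(-1,3); S=P[np.hypot(P[:,0]-.495,P[:,1]-.3013)<.035]
    t=S[(S[:,2]>.135)&(S[:,2]<.16)]; print(c,len(t),"bar top z",np.percentile(t[:,2],[50,95]).round(4) if len(t) else 0)
    if len(t):
        v=np.linalg.svd(t[:,:2]-t[:,:2].mean(0),full_matrices=False)[2][0]; print(t.mean(0).round(4),np.degrees(np.arctan2(v[1],v[0]))%180)
    for q in ("sieve","tin_small","pepper_mill","garlic_bulb"): 
        print([(round(r["conf"],2),world(c,r["point"]).round(3)) for r in spot_point(q,c)[:2]],q)
cv2.imwrite("pics/e.png",np.hstack([cv2.resize(ims["side"][60:340,230:510],(400,400),interpolation=cv2.INTER_CUBIC),cv2.resize(ims["top"],(400,250)) if 0 else cv2.resize(ims["top"][110:310,200:400],(400,400),interpolation=cv2.INTER_CUBIC)]))
```

```text
pos [0.4729 0.0027 0.3091] yaw 124.98 q6 -0.72 F [-0.9  0.4  0.7] M [-0.01 -0.15  0.02] open 0.0403 t 17.525
 level rotvec [-0.0013  0.0205  0.    ]
side 182 bar top z [0.1437 0.1463]
[0.4942 0.3025 0.1433] 125.35810873183574
[(0.91, array([0.494, 0.302, 0.045])), (0.9, array([ 0.622,  0.08 , -0.001]))] sieve
[(0.93, array([0.748, 0.063, 0.002]))] tin_small
[] pepper_mill
[(0.67, array([ 0.726,  0.255, -0.001]))] garlic_bulb
top 145 bar top z [0.144  0.1464]
[0.4958 0.3011 0.1437] 125.61387997819014
[(0.98, array([0.626, 0.085, 0.   ])), (0.96, array([0.495, 0.303, 0.045]))] sieve
[(0.88, array([0.75 , 0.064, 0.003]))] tin_small
[(0.57, array([ 0.726,  0.154, -0.   ]))] pepper_mill
[(0.62, array([0.732, 0.261, 0.001]))] garlic_bulb
```

View pics/e.png

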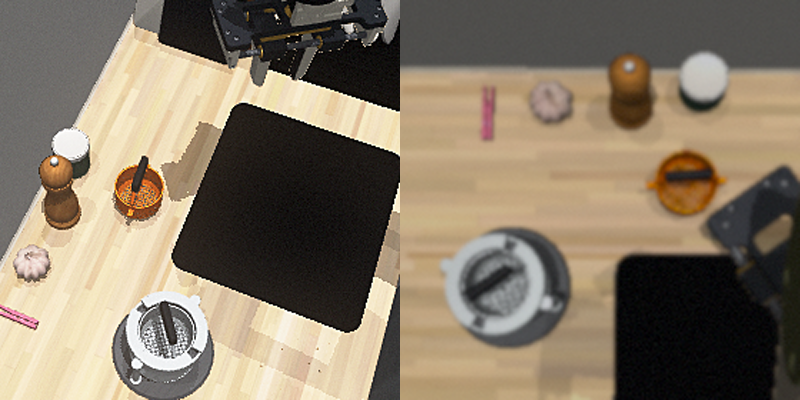

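The sieve sits in the head at (168,330) in the left view. Its bar is 35° clockwise of the gaps and its underside is at about 44 mm. The bystanders haven't moved.

```bash
python3 -c "
from plant import *
print(close_job())"
```

```text
the job is handed in; nothing more can be done
None
```

The sieve is locked in the stand and released, and I have handed the job in. However, the arm hit the plate rack on the way there, which may count against it.

- **Collision:** on the first move the fingers ran into the plates in the rack on the right, which I had not looked for. The wrist force read up to about 70 N sideways, below its 120 N limit. That is more than the 40 N allowed if the gripper's body, rather than just the fingers, was pressing. I backed out upwards. The plates looked unmoved in the picture afterwards, but I did not measure them.
- **Fitting:** I gripped the steel sieve by its bar and centred it over the stand to within about 0.4 mm. I lowered both lugs through the gaps onto the sprung ring and turned it clockwise. At about 35° the upward reaction vanished and the sieve dropped. Pressing straight down then met a floor with a reading of about 4 N. Readings at the stand stayed below about 13 N in all. I opened the fingers and moved clear.
- **Last checks:**
  - The bar top is about 44 mm higher than when the sieve stood on the worktop, and the networks put its underside at 45 mm (44.5 mm expected).
  - The sieve is on the stand's axis to about 2 mm, with its yaw unchanged after release.
  - The tin and the orange sieve measured where they were before. The pepper mill and garlic bulb looked unmoved in the pictures only, because I had no earlier measurement of them.
- **Time:** about 18 s of the 72 s allowed.

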